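# Pack the vaccine carrier

### The job

Pack the vaccine carrier for an outreach trip: first stand the loose ice pack in the one empty place along the pocket's walls, then set the vial rack gently and upright in the middle between the four packs, then lay the inner cover flat on the packs, and last put the lid fully down over the neck. Leave the three packs already in the carrier standing where they are, and let go of everything.

Things in the scene. Friction and masses are not known exactly. Their poses are not given: they have to be found in the camera images.
- carrier: Fixed blue-grey box, 180 mm square, open top, turned any way. Origin: centre of underside, z up. White pocket 122 mm square, floor z 15, ledge z 85; above it a well 146 mm square to the rim, z 125; outside, neck 160 mm square from z 109 up. Empty place for a pack: 98 (x) by 30 mm, centre x -12, y -46, at the -y wall (steel bail folded outside it). Middle free between packs: about 74 mm square
- loose_pack: Ice pack to be loaded: rigid pale blue block standing upright on the desk, 90 (x) x 22 (y) x 70 mm high, 160 g, bottom edges rounded 3 mm. On top a moulded lug 34 (x) x 14 (y) mm, from z 70 to 88 mm, best gripped across its 34 mm (in the carrier the wall is close on its other side). Origin: centre of underside, z up. A half turn makes no difference
- pack_1: ice pack already standing in the carrier, same shape and size as loose_pack; it is loose and must stay standing where it is. Origin: centre of its underside, 15 mm above the carrier's underside; x along its length, z up
- pack_2: ice pack already standing in the carrier, same shape and size as loose_pack; it is loose and must stay standing where it is. Origin: centre of its underside, 15 mm above the carrier's underside; x along its length, z up
- pack_3: ice pack already standing in the carrier, same shape and size as loose_pack; it is loose and must stay standing where it is. Origin: centre of its underside, 15 mm above the carrier's underside; x along its length, z up
- vial_rack: Square grey rack with eight small white-capped vials fixed in it round a lifting post with a black knob; 56 x 56 mm, vial tops at z 43 mm; the knob, on the axis, is a cylinder 18 mm across from z 58 to 84 mm; 160 g. Origin: centre of underside, z up; alike in quarter turns. It stands on the pocket's floor
- inner_cover: Flat off-white square tray, 136 x 136 x 20 mm, 120 g: floor 5 mm, raised edge 7 mm thick, in the middle a grip rib 64 (x) x 12 (y) mm rising to z 20. Origin: centre of underside, z up. Lies in the carrier's well on the lugs of the four packs, its underside 103 mm above the carrier's underside; fits in any quarter turn
- lid: Blue-grey square lid with a dark bar handle, lying right way up; 180 mm square, 260 g. Origin: centre of the skirt's lower edge, z up. Skirt 168 mm square inside, 14 mm deep; plate z 14 to 26; handle bar 94 (x) x 14 (y) mm, z 46 to 60, open below. Fully down it rests on the carrier's rim, origin 111 mm above the carrier's underside; fits in any quarter turn

How it is judged:
By the outcome, as a careful person would: the job done as asked, in the order asked, and still so for the second after the job is handed in, with the robot touching nothing.
It also fails if it takes over 128 s, if anything falls off the work surface, if the arm or the gripper's body presses on something with over 40 N, if the wrist force passes 120 N, or if a joint passes its speed limit or range.

### The arm

A 6-joint arm with a two-finger parallel gripper is mounted at the origin on a cart in front of the work surface, level with it; the furniture and walls round the work are solid. World frame = base frame: x ahead of the robot, y to its left, z up, the work surface at z = 0. Lengths are in m, angles in degrees, forces in N, time in s.
With the tool pointing down it reaches from about 0.35 to 0.875 m from the base axis. Payload 4.2 kg.
Tool frame: the origin (TCP) lies midway between the tips of the shut fingers; the grasp point (between the pads) lies 19 mm behind it (manip.grip_depth is the distance from the TCP to the grasp point, in m); z points along the fingers, y is the line along which they close (so a half turn about z gives the same grasp; the last joint's range is limited). The gripper opens to 85 mm and grips with 20 to 120 N. Pads are 22 mm wide; open, the fingers measure 114 mm over their backs; the gripper's body (76 mm by 85 mm) begins 54 mm behind the grasp point. The pads swing forward as they close: fully open they stand 13 mm farther back than shut.
Start: joints at [88.041, 22.042, 0.453, 0, -68.411, -14.817], TCP at [0.18, 0.598, 0.231] pointing down, gripper open.
Joint ranges: [-179.83, 179.83], [-69.29, 118.12], [-61.27, 80.66], [-181.25, 117.63], [-171.15, -9.14], [-177.46, 177.46]. Speed limits (degrees/s): [159.86, 159.86, 180, 180, 180, 180].

### API

Orientations are given as [roll, pitch, yaw] about the fixed x, y, z axes, in that order (R = Rz(yaw) Ry(pitch) Rx(roll)).
In Python, from plant import manip, read_camera, camera_info gives the robot as it stands.
- The arm moves only by the tool send_rows, never from a script. Its argument "series" is text: rows parted by semicolons, each of 6 numbers parted by spaces: the shift along the tool's x, y, z as a fraction of full scale, then the turn, a rotation vector about the tool's x, y, z as a fraction of full scale. A call has 1 to 12 rows; each row shifts and turns the commanded pose from where the row before left it, along the tool's axes as they then stand; what a row does not reach is not made up. Full scale, the value 1, is 0.25 m for a shift and 360 degrees for a turn. A row lasts 1/10 s, in which the tool goes at most 50 mm and 8.59 degrees, less where a joint would pass 70% of its speed; a pose out of reach is approached as far as the arm can. A call with a number of a shift or a turn outside -1 to 1 is refused whole. A call with a gripper value outside its range is refused whole. "gripper" is the closure, from -1 (fully open) to 1 (shut), set as the call begins (left out, the last holds). The fingers move at their own pace and stop on an object; "squeeze" is the grip in N (left out, the last holds). Time passes only in rows, so rows that do not move let the fingers close. It gives the time, the measured TCP pose, the force, the opening and the grip force at its end, in the units of the state.
- manip.observe(): the state, without advancing time (a new reading comes with each control period).
- read_camera(name): name is "scene" or "top" or "wrist"; returns (picture, depth): 480x640x3 uint8, red, green, blue; 480x640 float32, m along the optical axis (not along the pixel's ray), 0 where there is no reading.
- camera_info(name): a dict with "camera_matrix" (3x3 intrinsics, pixels), "k1" (the pictures are not rectified: a ray, as slopes to the right and down, at radius r is drawn at 1 + k1 r^2 times it, then the intrinsics apply), "world_to_cam" (4x4, takes a point from world to camera coordinates); the wrist camera has in their place "T_tool_cam" (4x4, takes a point from camera to tool coordinates, whose origin is the TCP and whose axes are the flange's). Camera axes: x right, y down, z forward; pixel columns grow to the right and rows downward; lengths in m; the calibration is good to about 2 mm. A picture is of the moment at which its call begins: read the wrist's pose just before it. camera_info takes no time and is no camera call.
- manip.sign_off(): hands the job in; it is judged then, once.
The state is a dict: "time_s": time; "joints": joint angles; "joint_velocities": joint speeds; "tau": joint torques, N m; "ee_pos": TCP position; "tcp_rot": TCP orientation; "wrist_force": force on the tool from outside, world axes, zero at the start; "torque": the same for the moment, N m; "width": opening from 0.0 (shut) to 1.0 (fully open); "finger_force": force on a finger pad.
Only numpy, scipy, OpenCV 4.12 (cv2) and the standard library are available. Lean on these libraries where they do the work, as an engineer would, in place of code of your own. Each camera call takes 0.05 s, during which the arm holds its last target. There are 200 camera calls.

## Working session

There is one attempt and no reset: what is moved stays moved. The work goes in short steps, Python scripts to look and compute and a tool call to move; the robot and the scene stay as the last step left them, time stands still between calls to the robot, and variables do not carry over. Pictures are saved under pics/ and viewed, at most 14 in all, crops included, and the job is handed in when it is done.

Besides the shell and the picture viewer there is one more tool, called as name(argument=value, ...) on one line, values as JSON. send_rows: Moves the arm, as the interface text tells. Shift numbers are shares of 0.25 m and turn numbers shares of 360 degrees, none past 1 either way. Its arguments: {"type":"object","properties":{"series":{"type":"string"},"gripper":{"type":"number"},"squeeze":{"type":"number"}},"required":["series"]}

```bash
ls; mkdir -p pics; python3 - <<'E'
from plant import manip, read_camera, camera_info
import numpy as np,cv2
for n in("scene","top"):
    p,d=read_camera(n); np.savez(f"{n}.npz",p=p,d=d); cv2.imwrite(f"pics/{n}0.png",p[:,:,::-1]); print(n,camera_info(n))
print(camera_info("wrist")); print(manip.observe(), manip.grip_depth)
E
```

```text
pics
scene {'camera_matrix': array([[522.40118043,   0.        , 318.66029517],
       [  0.        , 522.40118043, 247.5019513 ],
       [  0.        ,   0.        ,   1.        ]]), 'k1': 0.003200834328055893, 'world_to_cam': array([[ 0.7390998 , -0.67358718, -0.00343392, -0.44536831],
       [-0.32066522, -0.34736057, -0.88120058,  0.18718143],
       [ 0.59237261,  0.65239631, -0.4727301 ,  1.10320257],
       [ 0.        ,  0.        ,  0.        ,  1.        ]])}
top {'camera_matrix': array([[495.67325868,   0.        , 315.27710174],
       [  0.        , 495.67325868, 237.79508677],
       [  0.        ,   0.        ,   1.        ]]), 'k1': 0.010994865280426204, 'world_to_cam': array([[ 0.07929566, -0.99684905, -0.00204162, -0.09408019],
       [-0.97624394, -0.07724199, -0.20243875,  0.5193372 ],
       [ 0.20164318,  0.01804563, -0.9792928 ,  1.06575939],
       [ 0.        ,  0.        ,  0.        ,  1.        ]])}
{'camera_matrix': array([[330.54949345,   0.        , 315.13577278],
       [  0.        , 330.54949345, 237.92578965],
       [  0.        ,   0.        ,   1
[... 384 characters left out ...]
00000e+00]])}
{'time_s': 0.1, 'joints': array([ 8.80417900e+01,  2.20872340e+01,  3.87236748e-01, -2.25374791e-02,
       -6.84110616e+01, -1.48185009e+01]), 'joint_velocities': array([-0.08366483, -0.15847135,  0.23019304,  0.00326591,  0.06092862,
        0.0083869 ]), 'tau': array([-7.26309099e-04, -3.93317306e+01,  1.88930851e+01,  4.19803530e+00,
       -2.61287540e-03,  5.29755312e-06]), 'ee_pos': array([0.1802273 , 0.59791102, 0.23032638]), 'tcp_rot': array([ 1.79887278e+02, -8.16071667e-03, -1.67850157e+01]), 'wrist_force': array([-0.18260914,  0.4800017 , -0.56092546]), 'torque': array([-0.03119421,  0.01322808, -0.04546351]), 'finger_force': 0.0, 'width': 0.9984704522983082} 0.0187
```

View pics/scene0.png

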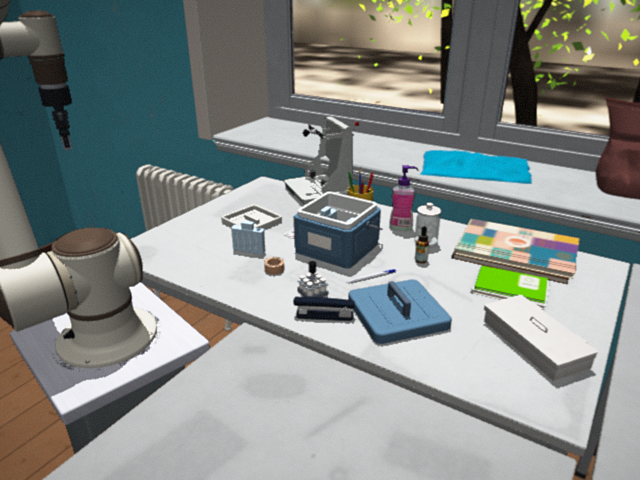

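View pics/top0.png

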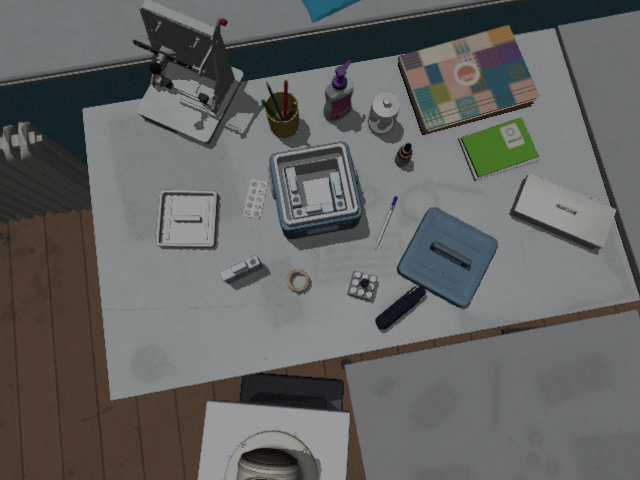

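The scene shows a desk with the carrier centre (top view px 317,190), with packs on its left, right and near sides and the empty place on the far side. The loose pack is at (241,269), the rack at (363,286), the inner cover at (187,219) and the lid at (447,256).

```bash
cat > h.py <<'E'
import numpy as np, cv2
from scipy.spatial.transform import Rotation as R
from plant import manip, read_camera, camera_info
def tool_T():
    s=manip.observe(); T=np.eye(4); T[:3,:3]=R.from_euler('xyz',s['tcp_rot'],degrees=True).as_matrix(); T[:3,3]=s['ee_pos']; return T
def cloud(name):
    """picture and HxWx3 world points (nan without reading)"""
    T=tool_T() if name=='wrist' else None
    p,d=read_camera(name); c=camera_info(name)
    M=T@c['T_tool_cam'] if name=='wrist' else np.linalg.inv(c['world_to_cam'])
    v,u=np.mgrid[:480,:640].astype(np.float32)
    n=cv2.undistortPoints(np.stack([u.ravel(),v.ravel()],1)[:,None],c['camera_matrix'],np.array([c['k1'],0,0,0])).reshape(480,640,2)
    z=np.where(d>0,d,np.nan)[...,None]
    return p,np.concatenate([n*z,z],2)@M[:3,:3].T+M[:3,3]
def rect(W,cx,cy,r,z0,z1):
    """min-area rect (x,y,w,h,angle) of world points near cx,cy with z in band; plus count"""
    m=(np.hypot(W[...,0]-cx,W[...,1]-cy)<r)&(W[...,2]>z0)&(W[...,2]<z1)
    q=W[m][:,:2].astype(np.float32)
    if len(q)<5: return None
    (x,y),(w,h),a=cv2.minAreaRect(q*1000)
    return np.round([x,y,w,h,a,len(q),np.median(W[m][:,2])*1000],1)
E
python3 - <<'E'
from h import *
p,W=cloud('top')
for n,(u,v),bands in [('carrier',(317,190),[(.118,.135),(.105,.135)]),('pack',(241,269),[(.06,.075),(.08,.095)]),('rack',(363,286),[(.03,.05),(.075,.09)]),('cover',(187,219),[(.012,.025)]),('lid',(447,256),[(.02,.032),(.05,.066)])]:
    c=W[v,u]; print(n,c.round(3))
    for b in bands: print(b,rect(W,c[0],c[1],.14,*b))
print(np.nanmedian(W[300:330,200:260,2]))
cv2.imwrite('pics/topc.png',cv2.resize(p[130:310,140:510],None,fx=2.1,fy=2.1,interpolation=cv2.INTER_CUBIC)[:,:,::-1])
E
```

```text
carrier [ 0.65  -0.047  0.013]
(0.118, 0.135) [632.8 -43.7 162.1 160.1  15.2 988.  124.7]
(0.105, 0.135) [ 632.2  -43.8  181.3  188.4   15.2 2324.   112.4]
pack [0.438 0.103 0.078]
(0.06, 0.075) [471.9  70.1  31.5 184.   38.3 325.   69.5]
(0.08, 0.095) [482.6  61.5  42.8 153.9  51.  122.   87.2]
rack [ 0.423 -0.165  0.073]
(0.03, 0.05) [ 435.5 -224.   138.9  159.1   41.  1035.    42.9]
(0.075, 0.09) [ 430.8 -166.6   17.2   14.8    5.5   53.    83.6]
cover [0.553 0.251 0.02 ]
(0.012, 0.025) [557.3 252.6 137.5 137.    3.6 936.   19.2]
lid [ 0.512 -0.357  0.025]
(0.02, 0.032) [ 496.7 -350.9  179.5  219.    65.3 5572.    25.1]
(0.05, 0.066) [ 514.4 -359.1   93.8   14.7   65.4  285.    59.1]
-0.00011902344544867383
```

View pics/topc.png

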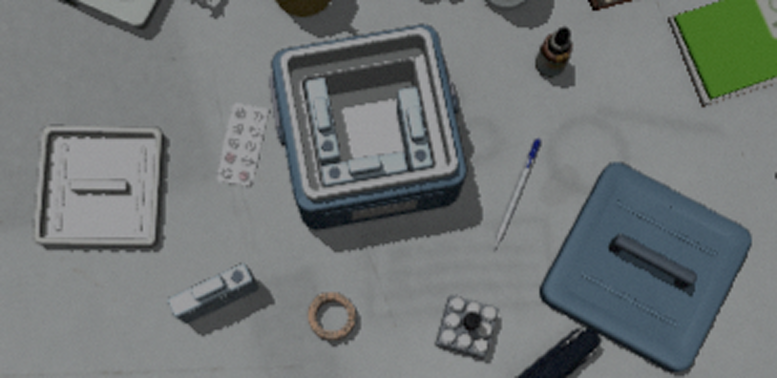

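```bash
cat >> h.py <<'E'
def plan(x,y,z,yaw=None):
    """total shift (fractions of 0.25 m, tool axes now) and turn about tool z (fraction of 360) to reach pose with tool down"""
    T=tool_T(); s=manip.observe()
    sh=T[:3,:3].T@(np.array([x,y,z])-T[:3,3])/.25
    want=R.from_euler('xyz',[180,0,s['tcp_rot'][2] if yaw is None else yaw],degrees=True)
    rv=(R.from_matrix(T[:3,:3]).inv()*want).as_rotvec()/(2*np.pi)
    print('shift',sh.round(3),'rows>=',np.ceil(np.linalg.norm(sh)/.2),'turn',rv.round(4),'rows>=',np.ceil(np.linalg.norm(rv)/.0238))
E
python3 -c "
from h import *
plan(.633,-.044,.26,15.2)
p,W=cloud('top')
for a in [(.438,.103,.06,.06,.075),(.438,.103,.06,.08,.095),(.423,-.166,.05,.036,.05)]: print(rect(W,*a))
m=(W[...,2]>.15)&(W[...,0]>.3)&(W[...,0]<1.1)&(abs(W[...,1])<.6); q=W[m]; print(len(q),q.min(0),q.max(0))
for y in np.arange(-.5,.5,.1):
  k=q[abs(q[:,1]-y)<.05]; print(round(y,2),len(k),k.min(0).round(2) if len(k) else '',k.max(0).round(2) if len(k) else '')
"
```

```text
shift [ 2.475  1.936 -0.115] rows>= 16.0 turn [ 0.0003  0.0001 -0.0888] rows>= 4.0
[442.5 107.2  22.3  89.9  30.5 307.   69.4]
[442.5 107.6  14.5  33.7  31.3 106.   87.4]
[ 431.7 -167.    48.2   48.7   78.   232.    42.6]
3635 [ 0.80893091 -0.10088991  0.1500019 ] [0.96441036 0.35589011 0.26467761]
-0.5 0  
-0.4 0  
-0.3 0  
-0.2 0  
-0.1 284 [ 0.84 -0.1   0.15] [ 0.89 -0.06  0.2 ]
-0.0 0  
0.1 2 [0.84 0.08 0.15] [0.85 0.08 0.15]
0.2 1466 [0.81 0.16 0.15] [0.93 0.25 0.26]
0.3 1857 [0.81 0.25 0.15] [0.96 0.35 0.24]
0.4 26 [0.87 0.35 0.15] [0.93 0.36 0.22]
```

send_rows(series="0.1 0.08 -0.05 0 0 0;0.15 0.12 -0.05 0 0 0;0.15 0.12 0 0 0 0;0.15 0.12 0 0 0 0;0.15 0.12 0 0 0 0;0.15 0.12 0 0 0 0;0.15 0.12 0 0 0 0;0.15 0.12 0 0 0 0;0.15 0.12 0 0 0 0;0.15 0.12 0 0 0 0;0.15 0.12 0 0 0 0;0.15 0.12 0 0 0 0")

```text
time_s: 1.4
ee_pos: [0.4989, 0.1352, 0.2565]
tcp_rot: [-180.0, -0.0, -16.8]
wrist_force: [1.0, 0.0, -0.1]
width: 0.998
finger_force: 0.0
```

send_rows(series="0.15 0.12 0 0 0 0;0.15 0.12 0 0 0 0;0.15 0.12 0 0 0 0;0.15 0.12 0 0 0 0;0.1 0.06 0 0 0 0;0.025 0 0 0 0 0;0 0 0 0 0 -0.0222;0 0 0 0 0 -0.0222;0 0 0 0 0 -0.0222;0 0 0 0 0 -0.0222;0 0 0 0 0 0;0 0 0 0 0 0")

```text
time_s: 2.6
ee_pos: [0.6325, -0.044, 0.2563]
tcp_rot: [-180.0, 0.0, 15.1]
wrist_force: [0.4, -0.5, -0.6]
width: 1.0
finger_force: 0.0
```

```bash
python3 - <<'E'
from h import *
s=manip.observe(); print(s['ee_pos'],s['tcp_rot'],s['joints'].round(1))
p,W=cloud('wrist'); np.savez('w1.npz',p=p,W=W)
cv2.imwrite('pics/w1.png',p[:,:,::-1])
for b in [(.12,.132),(.105,.132),(.105,.118)]: print(b,rect(W,.633,-.044,.14,*b))
plan(.4425,.1075,.2,30.5)
E
```

```text
[ 0.63254654 -0.04397005  0.25628139] [-1.79987681e+02  1.13550155e-02  1.50642103e+01] [ 10.6  22.1   4.1  -0.  -72.1  94.5]
(0.12, 0.132) [ 631.   -43.8  160.6  160.8   15.2 6361.   125.4]
(0.105, 0.132) [  632.2   -43.2   177.5   189.3    15.2 13301.    118.3]
(0.105, 0.118) [ 632.2  -43.2  177.5  189.3   15.2 6590.   109.8]
shift [-0.576 -0.783  0.225] rows>= 5.0 turn [-0.      0.     -0.0428] rows>= 2.0
```

View pics/w1.png

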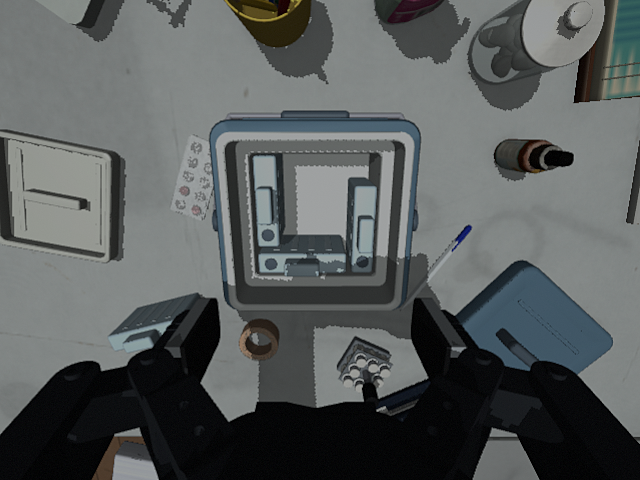

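The wrist view shows the carrier (rim centre about px 317,215) with the bail at its far side. Packs stand left (267,200), right (362,222) and near (302,260), and the strip at the far wall is empty.

```bash
python3 - <<'E'
from h import *
W=np.load('w1.npz')['W']; c=np.array([.6313,-.0438]); a=np.deg2rad(105.2)
Q=W.copy(); d=W[...,:2]-c
Q[...,0]=d@[np.cos(a),np.sin(a)]; Q[...,1]=d@[-np.sin(a),np.cos(a)]
for n,b in (('tops',(.081,.09)),('lugs',(.097,.107)),('floor',(.01,.02))):
    m=((Q[...,2]>b[0])&(Q[...,2]<b[1])&(abs(Q[...,:2]).max(-1)<(.059 if n=='tops' else .066))).astype(np.uint8)
    k,l,st,_=cv2.connectedComponentsWithStats(m)
    for i in range(1,k):
        if st[i,4]>60:
            q=Q[l==i]*1000; print(n,len(q),np.percentile(q,[1,99],0).round(1).tolist())
# outer rim edges in carrier frame
m=(Q[...,2]>.12)&(Q[...,2]<.132)&(abs(Q[...,:2]).max(-1)<.09)
print(np.percentile(Q[m]*1000,[.3,99.7],0).round(1))
E
```

```text
tops 1416 [[36.3, -58.2, 82.1], [57.9, 28.6, 88.4]]
tops 1319 [[-58.5, -30.8, 82.2], [-36.8, 57.2, 88.6]]
tops 1288 [[-30.4, 36.8, 82.1], [57.3, 57.2, 89.4]]
lugs 576 [[40.2, -31.5, 97.6], [53.9, 1.2, 105.4]]
lugs 539 [[-54.6, -3.2, 97.6], [-40.8, 30.1, 105.3]]
lugs 509 [[-3.5, 41.0, 97.3], [29.5, 53.8, 105.2]]
floor 5699 [[-58.9, -56.8, 14.0], [36.0, 37.5, 17.9]]
[[-79.7 -80.  120.1]
 [ 80.1  79.7 127.6]]
```

send_rows(series="-0.1 -0.13 0 0 0 -0.0214;-0.1 -0.13 0 0 0 -0.0214;-0.1 -0.13 0 0 0 0;-0.1 -0.13 0 0 0 0;-0.1 -0.12 0.05 0 0 0;-0.05 -0.06 0.1 0 0 0;0 0 0.07 0 0 0;0 0 0 0 0 0;0 0 0 0 0 0", gripper=-0.3, squeeze=40)

```text
time_s: 3.55
ee_pos: [0.4337, 0.0508, 0.202]
tcp_rot: [180.0, -0.0, 30.6]
wrist_force: [0.1, 0.4, 0.3]
width: 0.647
finger_force: 0.0
```

```bash
python3 - <<'E'
from h import *
s=manip.observe(); print(s['ee_pos'],s['tcp_rot'],s['width'])
p,W=cloud('wrist')
cv2.imwrite('pics/w2.png',p[:,:,::-1])
for b in [(.06,.075),(.08,.095)]: print(b,rect(W,.4425,.1075,.055,*b))
plan(.4425,.1075,.07,30.5)
E
```

```text
[0.43371884 0.05076867 0.20196645] [ 1.79965202e+02 -3.70082804e-02  3.05737788e+01] 0.646568137395127
(0.06, 0.075) [ 441.9  108.2   22.9   89.4   30.8 2080.    70.6]
(0.08, 0.095) [441.9 108.   13.6  33.9  30.6 813.   88.6]
shift [ 0.143 -0.178  0.529] rows>= 3.0 turn [ 0.0001 -0.0003  0.0002] rows>= 1.0
```

View pics/w2.png

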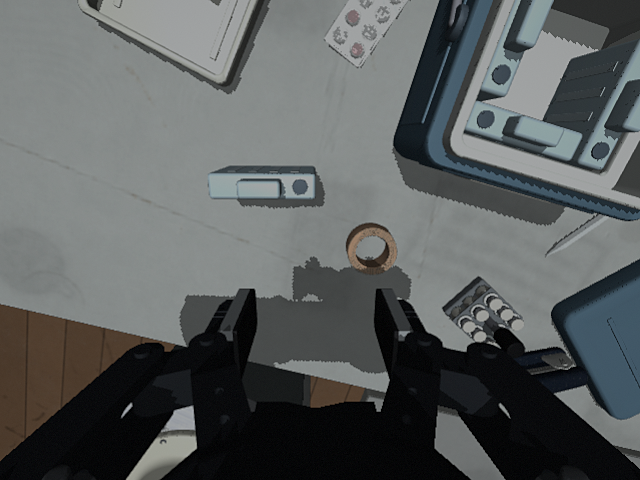

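The pack's top is at about px (262,185), seen from above; the fingers point clear of it.

send_rows(series="0.07 -0.09 0 0 0 0;0.075 -0.091 0 0 0 0;0 0 0.12 0 0 0;0 0 0.15 0 0 0;0 0 0.12 0 0 0;0 0 0.06 0 0 0;0 0 0.04 0 0 0;0 0 0.02 0 0 0;0 0 0 0 0 0;0 0 0 0 0 0")

```text
time_s: 4.6
ee_pos: [0.4422, 0.1084, 0.0747]
tcp_rot: [180.0, -0.1, 30.6]
wrist_force: [-0.2, 0.4, -0.9]
width: 0.648
finger_force: 0.0
```

send_rows(series="0 0 0 0 0 0;0 0 0 0 0 0;0 0 0 0 0 0;0 0 0 0 0 0;0 0 0 0 0 0;0 0 0 0 0 0;0 0 0 0 0 0;0 0 0 0 0 0", gripper=1, squeeze=45)

```text
time_s: 5.4
ee_pos: [0.4422, 0.1083, 0.0748]
tcp_rot: [180.0, -0.1, 30.6]
wrist_force: [0.0, -0.7, 6.6]
width: 0.382
finger_force: 44.9
```

send_rows(series="0 0 -0.04 0 0 0;0 0 -0.1 0 0 0;0 0 -0.15 0 0 0;0 0 -0.15 0 0 0;0 0 -0.15 0 0 0;0 0 -0.11 0 0 0;0 0 0 0 0 0.0214;0 0 0 0 0 0.0214;0 0 0 0 0 0;0 0 0 0 0 0")

```text
time_s: 6.4
ee_pos: [0.4408, 0.1079, 0.2487]
tcp_rot: [-180.0, 0.0, 15.3]
wrist_force: [-0.2, -0.7, -1.0]
width: 0.382
finger_force: 45.2
```

```bash
python3 - <<'E'
from h import *
s=manip.observe(); print(s['ee_pos'],s['tcp_rot'],s['width'],s['wrist_force'])
plan(.6788,-.0433,.25,15.2)
E
```

```text
[0.44084981 0.10786082 0.24865191] [-1.79994736e+02  4.70726349e-02  1.53490519e+01] 0.38225768194127724 [-0.24117343 -0.67338088 -1.01494646]
shift [ 0.758  0.835 -0.006] rows>= 6.0 turn [-0.      0.0001  0.0004] rows>= 1.0
```

send_rows(series="0.05 0.055 0 0 0 0.0004;0.1 0.11 0 0 0 0;0.13 0.14 0 0 0 0;0.13 0.14 0 0 0 0;0.13 0.14 0 0 0 0;0.11 0.13 0 0 0 0;0.07 0.08 0 0 0 0;0.038 0.04 0 0 0 0;0 0 0 0 0 0;0 0 0 0 0 0;0 0 0 0 0 0")

```text
time_s: 7.5
ee_pos: [0.6779, -0.0438, 0.2488]
tcp_rot: [-180.0, 0.0, 15.1]
wrist_force: [-1.2, 0.4, -0.3]
width: 0.378
finger_force: 45.3
```

```bash
python3 - <<'E'
from h import *
s=manip.observe(); print(s['ee_pos'],s['tcp_rot'],s['width'],s['wrist_force'])
p,W=cloud('wrist'); t,Wt=cloud('top')
cv2.imwrite('pics/w3.png',np.hstack([cv2.resize(p,(400,300)),cv2.resize(t[100:280,200:440],(400,300))])[:,:,::-1])
plan(.6788,-.0433,.25,15.2)
E
```

```text
[ 0.67788775 -0.04379899  0.2487965 ] [-1.79985150e+02  3.57262884e-02  1.51292081e+01] 0.3777495624036586 [-1.16920382  0.41159041 -0.25949189]
shift [ 0.003 -0.001 -0.003] rows>= 1.0 turn [-0.     -0.     -0.0002] rows>= 1.0
```

View pics/w3.png

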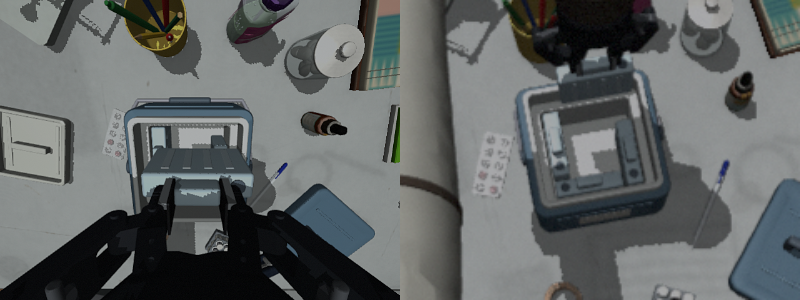

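The pack hangs squarely in the fingers (left half, px 197,170), above the carrier's empty far strip.

```bash
python3 - <<'E'
from h import *
p,W=cloud('wrist')
m=(abs(W[...,2]-.2445)<.006)&(np.hypot(W[...,0]-.6788,W[...,1]+.0433)<.055)
q=W[m]; T=np.array([.6788,-.0433]); a=np.deg2rad(105.2); d=q[:,:2]-T
X=d@[np.cos(a),np.sin(a)]*1000; Y=d@[-np.sin(a),np.cos(a)]*1000
print(len(q),np.percentile(X,[.5,99.5]),np.percentile(Y,[.5,5,50,95,99.5]),np.median(q[:,2]))
print(rect(W,.6788,-.0433,.06,.23,.25))
for x0 in (-40,-30,30,40):
    k=abs(X-x0)<5; print(x0,k.sum(),np.percentile(Y[k],[1,99]) if k.sum()>9 else '',np.median(q[k,2]) if k.sum() else '')
E
```

```text
4129 [-44.08614301  44.17444587] [-10.07897466  -9.68089158  -6.32507342   6.98075721  10.79382674] 0.2449774412953241
[ 678.4  -43.3   22.6   90.    14.7 5230.   244.5]
-40 736 [-9.6538876  11.25417093] 0.24545004456898747
-30 509 [-9.81135043  3.35627743] 0.245554168757712
30 485 [-10.12381781   2.66278354] 0.24485037363882337
40 752 [-9.99979957 10.79441484] 0.2448522758485848
```

send_rows(series="0.001 0 0.06 0 0 -0.001;0 0 0.1 0 0 0;0 0 0.1 0 0 0;0 0 0.08 0 0 0;0 0 0.06 0 0 0;0 0 0.05 0 0 0;0 0 0.05 0 0 0;0 0 0 0 0 0")

```text
time_s: 8.45
ee_pos: [0.6776, -0.0441, 0.1219]
tcp_rot: [-179.9, 0.2, 15.4]
wrist_force: [-0.6, -0.5, -1.2]
width: 0.386
finger_force: 45.2
```

send_rows(series="0 0 0.04 0 0 0;0 0 0.03 0 0 0;0 0 0.03 0 0 0;0 0 0.015 0 0 0;0 0 0.01 0 0 0;0 0 0.005 0 0 0;0 0 0 0 0 0;0 0 0 0 0 0")

```text
time_s: 9.25
ee_pos: [0.679, -0.0443, 0.0917]
tcp_rot: [180.0, -0.0, 15.4]
wrist_force: [0.0, -0.1, -1.3]
width: 0.385
finger_force: 45.3
```

send_rows(series="0 0 0.005 0 0 0;0 0 0.003 0 0 0;0 0 0 0 0 0;0 0 0 0 0 0")

```text
time_s: 9.65
ee_pos: [0.6792, -0.0443, 0.09]
tcp_rot: [180.0, -0.1, 15.4]
wrist_force: [0.2, 0.6, 2.0]
width: 0.385
finger_force: 45.6
```

send_rows(series="0 0 0 0 0 0;0 0 0 0 0 0;0 0 0 0 0 0;0 0 0 0 0 0;0 0 -0.03 0 0 0;0 0 -0.1 0 0 0;0 0 -0.15 0 0 0;0 0 -0.15 0 0 0;0 0 -0.15 0 0 0;0 0 -0.05 0 0 0;0 0 0 0 0 0;0 0 0 0 0 0", gripper=-0.05)

```text
time_s: 10.85
ee_pos: [0.678, -0.0441, 0.2455]
tcp_rot: [-179.9, 0.1, 15.4]
wrist_force: [-0.9, 0.4, -0.9]
width: 0.528
finger_force: 0.0
```

```bash
cat >> h.py <<'E'
def carr(W,c=(.6313,-.0438),yaw=105.2):
    Q=W.copy(); d=W[...,:2]-np.array(c); a=np.deg2rad(yaw)
    Q[...,0]=d@[np.cos(a),np.sin(a)]; Q[...,1]=d@[-np.sin(a),np.cos(a)]; return Q
def parts(Q,z0,z1,lim,name):
    m=((Q[...,2]>z0)&(Q[...,2]<z1)&(abs(Q[...,:2]).max(-1)<lim)).astype(np.uint8)
    k,l,st,_=cv2.connectedComponentsWithStats(m)
    for i in range(1,k):
        if st[i,4]>60: q=Q[l==i]*1000; print(name,len(q),np.percentile(q,[1,50,99],0).round(1).tolist())
E
python3 - <<'E'
from h import *
s=manip.observe(); print(s['ee_pos'],s['tcp_rot'],s['width'])
p,W=cloud('wrist'); Q=carr(W)
cv2.imwrite('pics/w4.png',p[:,:,::-1])
parts(Q,.081,.09,.059,'tops'); parts(Q,.097,.107,.066,'lugs')
plan(.4317,-.167,.2)
E
```

```text
[ 0.67802374 -0.0441215   0.24550481] [-1.79934973e+02  1.10555319e-01  1.53928091e+01] 0.528069246343506
tops 1258 [[36.1, -58.6, 82.1], [44.3, -33.2, 85.8], [57.8, 25.7, 88.9]]
tops 1519 [[-57.0, -56.5, 82.4], [-13.5, -48.5, 85.7], [30.7, -35.2, 88.3]]
tops 1245 [[-58.6, -30.9, 82.3], [-46.0, -3.8, 85.8], [-37.0, 57.2, 88.8]]
tops 871 [[-30.6, 36.8, 81.5], [-8.9, 41.8, 85.8], [35.4, 57.6, 89.6]]
lugs 595 [[-29.6, -52.7, 98.0], [-13.4, -46.6, 103.6], [3.6, -39.7, 105.3]]
lugs 559 [[40.1, -31.6, 97.8], [46.4, -16.5, 103.7], [53.7, 1.4, 105.7]]
lugs 506 [[-54.5, -3.3, 98.3], [-47.5, 11.9, 103.6], [-40.9, 29.3, 105.3]]
lugs 507 [[-3.2, 40.5, 97.3], [13.4, 45.6, 103.5], [29.4, 53.8, 105.3]]
shift [-1.079  0.213  0.182] rows>= 6.0 turn [-0.0002  0.0006 -0.    ] rows>= 1.0
```

send_rows(series="-0.1 0.02 0 0 0 0;-0.17 0.035 0 0 0 0;-0.17 0.035 0 0 0 0;-0.17 0.035 0 0 0 0;-0.17 0.035 0 0 0 0;-0.15 0.03 0.08 0 0 0;-0.1 0.02 0.1 0 0 0;-0.05 0 0 0 0 0;0 0 0 0 0 0;0 0 0 0 0 0")

```text
time_s: 11.9
ee_pos: [0.4341, -0.1666, 0.2027]
tcp_rot: [179.9, -0.1, 15.5]
wrist_force: [0.9, 0.3, 0.2]
width: 0.524
finger_force: 0.0
```

```bash
python3 - <<'E'
from h import *
s=manip.observe(); print(s['ee_pos'],s['tcp_rot'],s['joints'].round(1))
p,W=cloud('wrist'); np.savez('w5.npz',p=p,W=W)
cv2.imwrite('pics/w5.png',p[:,:,::-1])
for b in [(.03,.05),(.02,.05),(.055,.095),(.075,.095)]: print(b,rect(W,.431,-.167,.05,*b))
m=(W[...,2]>.075)&(W[...,2]<.095)&(np.hypot(W[...,0]-.431,W[...,1]+.167)<.05); print(W[m].mean(0),W[m].min(0),W[m].max(0))
plan(.4307,-.1666,.1)
E
```

```text
[ 0.4341246  -0.16661487  0.2027161 ] [ 1.79924648e+02 -1.01522518e-01  1.54504996e+01] [-9.000e-01  7.700e+00 -2.370e+01  1.000e-01 -5.840e+01  1.063e+02]
(0.03, 0.05) [ 430.1 -167.4   53.9   54.1   78.4 2389.    35.2]
(0.02, 0.05) [ 429.8 -167.4   54.1   54.5   78.6 2491.    34.5]
(0.055, 0.095) [ 430.4 -167.3   17.1   17.1   62.8  455.    84.4]
(0.075, 0.095) [ 430.3 -167.3   17.    17.1   63.9  380.    84.6]
[ 0.4313132  -0.1670612   0.08396945] [ 0.42137828 -0.1759064   0.07501419] [ 0.4389357  -0.15875443  0.08677218]
shift [-0.015 -0.004  0.411] rows>= 3.0 turn [ 0.0002 -0.0003 -0.    ] rows>= 1.0
```

View pics/w5.png

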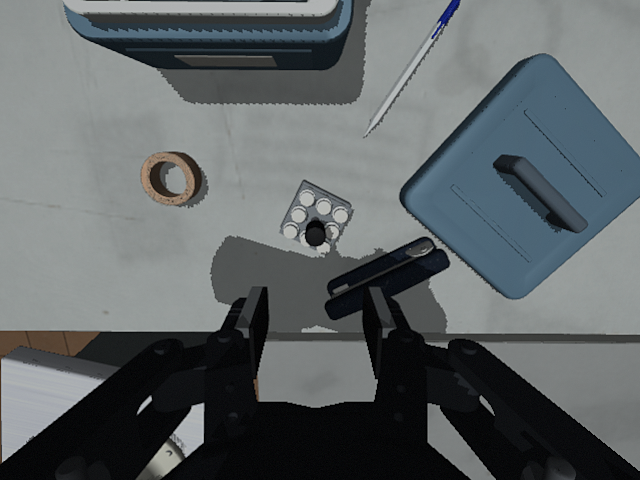

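The knob is at px (316,233) with the vials around it; the stapler at (388,275) is clear to the right.

send_rows(series="-0.015 -0.001 0 0 0 0;0 0 0 0 0 0.0187;0 0 0 0 0 0.0187;0 0 0 0 0 0.0187;0 0 0.06 0 0 0.0187;0 0 0.12 0 0 0;0 0 0.14 0 0 0;0 0 0.12 0 0 0;0 0 0.06 0 0 0;0 0 0.04 0 0 0;0 0 0 0 0 0;0 0 0 0 0 0", gripper=0.2)

```text
time_s: 13.15
ee_pos: [0.4298, -0.1673, 0.0674]
tcp_rot: [-180.0, -0.1, -11.5]
wrist_force: [0.3, -0.6, -0.7]
width: 0.398
finger_force: 0.0
```

```bash
python3 - <<'E'
from h import *
s=manip.observe(); print(s['ee_pos'],s['tcp_rot'],s['width'])
p,W=cloud('wrist')
for b in [(.03,.05),(.075,.095)]: print(b,rect(W,.4303,-.1673,.05 if b[0]<.05 else .012,*b))
plan(.4303,-.1673,.059,-11.5)
E
```

```text
[ 0.42976099 -0.16734696  0.06742895] [-1.79999221e+02 -7.97999647e-02 -1.14855124e+01] 0.39834485948446324
(0.03, 0.05) [ 431.1 -167.8   54.    51.8   78.8 6271.    39. ]
(0.075, 0.095) [ 430.4 -167.6   17.3   17.6   58.1 1453.    84.6]
shift [ 0.001 -0.001  0.035] rows>= 1.0 turn [-0.     -0.0004  0.    ] rows>= 1.0
```

send_rows(series="0.002 0 0.03 0 0 0;0 0 0 0 0 0;0 0 0 0 0 0")

```text
time_s: 13.5
ee_pos: [0.4293, -0.1675, 0.0594]
tcp_rot: [-180.0, -0.0, -11.5]
wrist_force: [-0.3, -0.0, 1.0]
width: 0.396
finger_force: 0.0
```

send_rows(series="0 0 0 0 0 0;0 0 0 0 0 0;0 0 0 0 0 0;0 0 0 0 0 0;0 0 0 0 0 0;0 0 0 0 0 0;0 0 -0.03 0 0 0;0 0 -0.1 0 0 0;0 0 -0.15 0 0 0;0 0 -0.2 0 0 0;0 0 -0.17 0 0 0;0 0 -0.1 0 0 0", gripper=1, squeeze=40)

```text
time_s: 14.7
ee_pos: [0.4301, -0.1674, 0.2505]
tcp_rot: [-180.0, -0.3, -11.5]
wrist_force: [0.0, 0.4, -2.0]
width: 0.191
finger_force: 39.2
```

```bash
python3 - <<'E'
from h import *
s=manip.observe(); print(s['ee_pos'],s['tcp_rot'],s['width'])
plan(.6313,-.0438,.245,15.2)
E
```

```text
[ 0.43010188 -0.1674461   0.25047919] [-179.9518543    -0.31133545  -11.50127286] 0.19118968850091045
shift [ 0.69  -0.645  0.026] rows>= 5.0 turn [ 0.0001 -0.0009 -0.0742] rows>= 4.0
```

send_rows(series="0.05 -0.045 0 0 0 0;0.1 -0.1 0 0 0 0;0.13 -0.12 0 0 0 0;0.13 -0.12 0 0 0 0;0.12 -0.11 0 0 0 0;0.1 -0.1 0 0 0 0;0.06 -0.05 0 0 0 0;0 0 0 0 0 -0.0186;0 0 0 0 0 -0.0186;0 0 0 0 0 -0.0186;0 0 0 0 0 -0.0186;0 0 0 0 0 0")

```text
time_s: 15.9
ee_pos: [0.63, -0.0431, 0.2442]
tcp_rot: [-179.9, 0.2, 15.3]
wrist_force: [0.9, 0.5, -3.0]
width: 0.198
finger_force: 39.2
```

```bash
python3 - <<'E'
from h import *
p,W=cloud('wrist');p,W=cloud('wrist');s=manip.observe(); print(s['ee_pos'],s['tcp_rot'],s['width'])
np.savez('w6.npz',p=p,W=W)
cv2.imwrite('pics/w6.png',p[:,:,::-1])
z=s['ee_pos'][2]-.0594
for b in [(.03,.05),(.02,.05),(.075,.095)]: print(b,rect(W,.6313,-.0438,.05,z+b[0],z+b[1]))
plan(.6313,-.0438,.245,15.2)
E
```

```text
[ 0.6301817  -0.04340968  0.24506586] [-1.79950099e+02  1.48914936e-01  1.51350859e+01] 0.19350201359793184
(0.03, 0.05) [ 637.3  -41.    40.8   53.8   15.3 4751.   225.3]
(0.02, 0.05) [ 637.4  -41.    40.7   54.1   15.1 5773.   219.1]
(0.075, 0.095) [ 630.6  -42.7   23.1   44.    14.6 3288.   269.6]
shift [0.004 0.003 0.   ] rows>= 1.0 turn [-0.0001  0.0004 -0.0002] rows>= 1.0
```

View pics/w6.png

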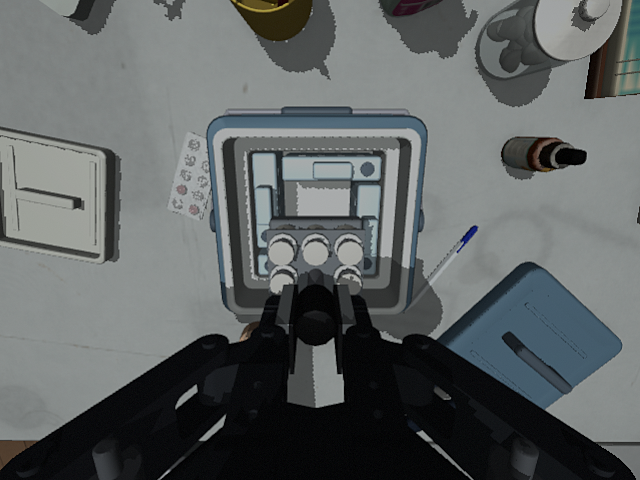

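The rack hangs upright (vial caps at px 281–349,250) and square to the carrier, and all four packs are standing in place.

send_rows(series="0.004 0.003 0.06 0 0 0;0 0 0.1 0 0 0;0 0 0.1 0 0 0;0 0 0.1 0 0 0;0 0 0.08 0 0 0;0 0 0.06 0 0 0;0 0 0.05 0 0 0;0 0 0.04 0 0 0;0 0 0.03 0 0 0;0 0 0 0 0 0;0 0 0 0 0 0")

```text
time_s: 17.1
ee_pos: [0.6321, -0.0444, 0.0922]
tcp_rot: [180.0, -0.0, 15.3]
wrist_force: [0.5, 0.3, -2.1]
width: 0.195
finger_force: 39.3
```

```bash
python3 - <<'E'
from h import *
s=manip.observe(); print(s['ee_pos'],s['tcp_rot'],s['wrist_force'])
plan(.6313,-.0438,.0755,15.2)
E
```

```text
[ 0.63205811 -0.04438798  0.09224195] [ 1.79981591e+02 -4.60437889e-02  1.52615146e+01] [ 0.54582842  0.31732202 -2.05320663]
shift [-0.002 -0.003  0.067] rows>= 1.0 turn [ 0.0001 -0.0001  0.0002] rows>= 1.0
```

send_rows(series="0 0 0.02 0 0 0;0 0 0.016 0 0 0;0 0 0.012 0 0 0;0 0 0.008 0 0 0;0 0 0.005 0 0 0;0 0 0.003 0 0 0;0 0 0 0 0 0;0 0 0 0 0 0")

```text
time_s: 17.9
ee_pos: [0.6317, -0.0444, 0.0759]
tcp_rot: [180.0, -0.0, 15.3]
wrist_force: [0.2, 0.2, -0.7]
width: 0.194
finger_force: 39.3
```

send_rows(series="0 0 0.003 0 0 0;0 0 0.002 0 0 0;0 0 0 0 0 0;0 0 0 0 0 0")

```text
time_s: 18.3
ee_pos: [0.6317, -0.0444, 0.0747]
tcp_rot: [180.0, -0.0, 15.3]
wrist_force: [-0.3, -0.5, -1.7]
width: 0.192
finger_force: 39.5
```

send_rows(series="0 0 0 0 0 0;0 0 0 0 0 0;0 0 0 0 0 0;0 0 0 0 0 0;0 0 -0.03 0 0 0;0 0 -0.08 0 0 0;0 0 -0.12 0 0 0;0 0 -0.15 0 0 0;0 0 -0.18 0 0 0;0 0 -0.12 0 0 0;0 0 0 0 0 0;0 0 0 0 0 0", gripper=0.3)

```text
time_s: 19.5
ee_pos: [0.6316, -0.0443, 0.2457]
tcp_rot: [-180.0, -0.1, 15.3]
wrist_force: [0.1, 0.7, -0.2]
width: 0.352
finger_force: 0.0
```

```bash
python3 - <<'E'
from h import *
s=manip.observe(); print(s['ee_pos'],s['tcp_rot'],s['width'])
p,W=cloud('wrist'); Q=carr(W)
parts(Q,.097,.107,.066,'lugs/knob'); parts(Q,.05,.066,.03,'vials'); parts(Q,.081,.09,.059,'tops')
plan(.5573,.2526,.16,-86.4)
E
```

```text
[ 0.63163583 -0.04425464  0.24571221] [-1.79982391e+02 -1.22858796e-01  1.52523284e+01] 0.3523261760339505
lugs/knob 663 [[-29.6, -52.5, 99.3], [-13.3, -46.1, 103.6], [3.7, -39.1, 105.4]]
lugs/knob 626 [[40.2, -31.5, 97.8], [46.5, -15.6, 103.5], [53.9, 2.0, 105.6]]
lugs/knob 285 [[-8.8, -9.4, 97.4], [-0.7, -1.4, 99.7], [7.5, 6.8, 101.3]]
lugs/knob 571 [[-54.8, -3.2, 97.5], [-47.4, 12.0, 103.6], [-40.9, 29.5, 105.4]]
lugs/knob 537 [[-2.7, 40.8, 97.8], [13.3, 46.1, 103.7], [29.5, 53.8, 105.4]]
vials 142 [[11.4, -25.1, 53.2], [17.4, -19.2, 58.4], [23.5, -12.5, 60.3]]
vials 146 [[-24.5, -25.3, 53.3], [-18.3, -19.2, 58.3], [-11.9, -12.5, 59.8]]
vials 139 [[-6.8, -25.2, 54.6], [-0.7, -19.2, 58.5], [5.4, -12.9, 60.5]]
vials 141 [[11.0, -7.2, 53.4], [16.8, -1.0, 58.5], [23.1, 5.1, 60.0]]
vials 139 [[-24.3, -7.4, 50.3], [-18.1, -1.7, 58.5], [-12.0, 4.7, 60.2]]
vials 140 [[10.7, 10.7, 52.2], [17.0, 16.3, 58.6], [23.2, 22.6, 60.2]]
vials 134 [[-24.7, 10.4, 53.1], [-18.4, 16.3, 58.7], [-12.2, 22.7, 60.1]]
tops 1518 [[36.2, -58.9, 82.3], [45.0, -31.4, 85.7], [58.0, 28.7, 88.4]]
tops 1764 [[-57.1, -56.4, 82.5], [-11.4, -47.0, 85.6], [31.0, -34.8, 89.1]]
tops 1401 [[-58.4, -31.0, 82.0], [-45.6, -3.4, 85.7], [-36.9, 57.1, 88.7]]
tops 1382 [[-30.5, 36.9, 81.9], [12.0, 43.7, 85.8], [57.1, 57.8, 89.1]]
shift [ 0.028 -1.223  0.338] rows>= 7.0 turn [0.000e+00 2.000e-04 2.824e-01] rows>= 12.0
```

send_rows(series="0.003 -0.08 0 0 0 0;0.003 -0.16 0 0 0 0;0.003 -0.17 0 0 0 0;0.003 -0.17 0 0 0 0;0.003 -0.17 0 0 0 0;0.003 -0.17 0 0 0 0;0.003 -0.15 0 0 0 0;0.003 -0.1 0.05 0 0 0;0.004 -0.053 0.1 0 0 0;0 0 0.05 0 0 0")

```text
time_s: 20.55
ee_pos: [0.5558, 0.2532, 0.1906]
tcp_rot: [179.9, 0.4, 15.4]
wrist_force: [-0.3, -1.1, -1.0]
width: 0.347
finger_force: 0.0
```

send_rows(series="0 0 0 0 0 0.0235;0 0 0 0 0 0.0235;0 0 0 0 0 0.0235;0 0 0 0 0 0.0235;0 0 0 0 0 0.0235;0 0 0 0 0 0.0235;0 0 0 0 0 0.0235;0 0 0 0 0 0.0235;0 0 0 0 0 0.0235;0 0 0 0 0 0.0235;0 0 0 0 0 0.0235;0 0 0 0 0 0.0235")

```text
time_s: 21.75
ee_pos: [0.5577, 0.251, 0.1933]
tcp_rot: [179.9, -0.1, -86.7]
wrist_force: [0.4, -0.1, 0.5]
width: 0.35
finger_force: 0.0
```

send_rows(series="0 0 0 0 0 0;0 0 0 0 0 0")

```text
time_s: 21.95
ee_pos: [0.5578, 0.2515, 0.1938]
tcp_rot: [179.9, -0.1, -86.1]
wrist_force: [-1.0, -0.6, -0.9]
width: 0.352
finger_force: 0.0
```

```bash
python3 - <<'E'
from h import *
s=manip.observe(); print(s['ee_pos'],s['tcp_rot'],s['joints'].round(1))
p,W=cloud('wrist'); np.savez('w7.npz',p=p,W=W)
cv2.imwrite('pics/w7.png',p[:,:,::-1])
print(rect(W,.5573,.2526,.105,.012,.028)); print(rect(W,.5573,.2526,.045,.012,.028))
plan(.5573,.2526,.05,-86.4)
E
```

```text
[0.55781922 0.25153659 0.19383221] [ 1.79924583e+02 -5.81901884e-02 -8.61233952e+01] [ 39.4  22.4  -4.6   0.  -63.1 -35.5]
[5.549e+02 2.532e+02 1.364e+02 1.357e+02 3.600e+00 4.965e+03 2.040e+01]
[554.7 253.2  11.1  63.9   3.8 754.   20.7]
shift [-0.004  0.001  0.576] rows>= 3.0 turn [ 0.0002 -0.0001  0.0007] rows>= 1.0
```

View pics/w7.png

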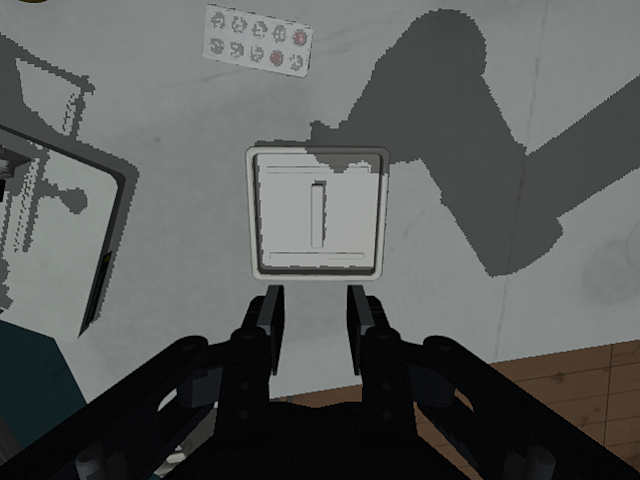

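The cover lies flat at px (317,213), its rib running up the picture at (317,215).

send_rows(series="-0.0075 0.011 0.05 0 0 0.0005;0 0 0.12 0 0 0;0 0 0.14 0 0 0;0 0 0.14 0 0 0;0 0 0.11 0 0 0;0 0 0.06 0 0 0;0 0 0.035 0 0 0;0 0 0 0 0 0;0 0 0 0 0 0")

```text
time_s: 22.9
ee_pos: [0.5554, 0.2544, 0.0313]
tcp_rot: [-179.9, 0.0, -86.4]
wrist_force: [-0.6, 0.2, -0.5]
width: 0.35
finger_force: 0.0
```

```bash
python3 - <<'E'
from h import *
s=manip.observe(); print(s['ee_pos'],s['tcp_rot'])
plan(.5549,.2532,.007,-86.3)
E
```

```text
[0.55539666 0.25439542 0.03126107] [-1.79948230e+02  2.26424423e-02 -8.64016047e+01]
shift [0.005 0.002 0.097] rows>= 1.0 turn [-0.0001  0.0001 -0.0003] rows>= 1.0
```

send_rows(series="0.005 0.002 0.04 0 0 0;0 0 0.03 0 0 0;0 0 0.02 0 0 0;0 0 0.007 0 0 0;0 0 0 0 0 0;0 0 0 0 0 0")

```text
time_s: 23.5
ee_pos: [0.5548, 0.2529, 0.0067]
tcp_rot: [-180.0, 0.0, -86.4]
wrist_force: [0.8, 0.1, -0.2]
width: 0.354
finger_force: 0.0
```

send_rows(series="0 0 0 0 0 0;0 0 0 0 0 0;0 0 0 0 0 0;0 0 0 0 0 0;0 0 0 0 0 0;0 0 0 0 0 0;0 0 0 0 0 0", gripper=1, squeeze=60)

```text
time_s: 24.2
ee_pos: [0.5549, 0.2531, 0.0071]
tcp_rot: [-180.0, 0.0, -86.4]
wrist_force: [-1.0, 0.3, 4.7]
width: 0.117
finger_force: 62.7
```

send_rows(series="0 0 -0.03 0 0 0;0 0 -0.1 0 0 0;0 0 -0.17 0 0 0;0 0 -0.19 0 0 0;0 0 -0.19 0 0 0;0 0 -0.1 0 0 0;0 0 0 0 0 -0.0161;0 0 0 0 0 -0.0161;0 0 0 0 0 0")

```text
time_s: 25.1
ee_pos: [0.554, 0.2525, 0.2011]
tcp_rot: [179.9, 0.0, -74.9]
wrist_force: [-0.3, 0.6, -1.3]
width: 0.123
finger_force: 61.9
```

```bash
python3 - <<'E'
from h import *
s=manip.observe(); print(s['ee_pos'],s['tcp_rot'],s['width'],s['wrist_force'])
plan(.6313,-.0438,.2,-74.8)
E
```

```text
[0.55402755 0.25248533 0.20113381] [ 1.79923734e+02  3.75530487e-03 -7.48762600e+01] 0.12257548477382915 [-0.33167213  0.55039913 -1.28410116]
shift [1.225 0.011 0.004] rows>= 7.0 turn [ 0.0002  0.     -0.0002] rows>= 1.0
```

send_rows(series="0.06 0.001 0 0 0 0;0.12 0.001 0 0 0 0;0.16 0.001 0 0 0 0;0.17 0.001 0 0 0 0;0.17 0.001 0 0 0 0;0.17 0.001 0 0 0 0;0.15 0.001 0 0 0 0;0.11 0.001 0 0 0 0;0.075 0.001 0 0 0 0;0.04 0.002 0 0 0 0;0 0 0 0 0 0;0 0 0 0 0 0")

```text
time_s: 26.3
ee_pos: [0.6317, -0.0433, 0.2012]
tcp_rot: [180.0, 0.0, -74.9]
wrist_force: [0.0, -0.1, -2.3]
width: 0.119
finger_force: 61.9
```

```bash
python3 - <<'E'
from h import *
p,W=cloud('wrist');p,W=cloud('wrist'); s=manip.observe(); print(s['ee_pos'],s['tcp_rot'],s['width'],s['wrist_force'])
np.savez('w8.npz',p=p,W=W)
cv2.imwrite('pics/w8.png',p[:,:,::-1])
z=s['ee_pos'][2]-.007
print(rect(W,.6313,-.0438,.105,z+.012,z+.028),rect(W,.6313,-.0438,.06,z+.001,z+.011))
Q=carr(W); 
m=(Q[...,2]>z+.015)&(Q[...,2]<z+.027)&(abs(Q[...,:2]).max(-1)<.08); q=Q[m]*1000
print(np.percentile(q,[.5,50,99.5],0).round(1))
A=np.c_[q[:,:2],np.ones(len(q))]; print('tilt', np.linalg.lstsq(A,q[:,2],rcond=None)[0])
plan(.6313,-.0438,.2,-74.8)
E
```

```text
[ 0.63183204 -0.04260302  0.20152804] [ 1.79990672e+02  1.09566022e-02 -7.47962258e+01] 0.12011606850540454 [-0.51224213 -0.83595395 -0.46697994]
[ 6.319e+02 -4.380e+01  1.369e+02  1.332e+02  1.520e+01  1.903e+04
  2.147e+02] [  633.7   -47.    117.5   112.3    53.1 29187.    200.2]
[[-66.6 -67.9 209.7]
 [-35.5  -0.4 214.8]
 [ 49.9  66.8 220.2]]
tilt [1.69574799e-03 2.19422847e-03 2.14594911e+02]
shift [0.004 0.003 0.006] rows>= 1.0 turn [0. 0. 0.] rows>= 1.0
```

View pics/w8.png

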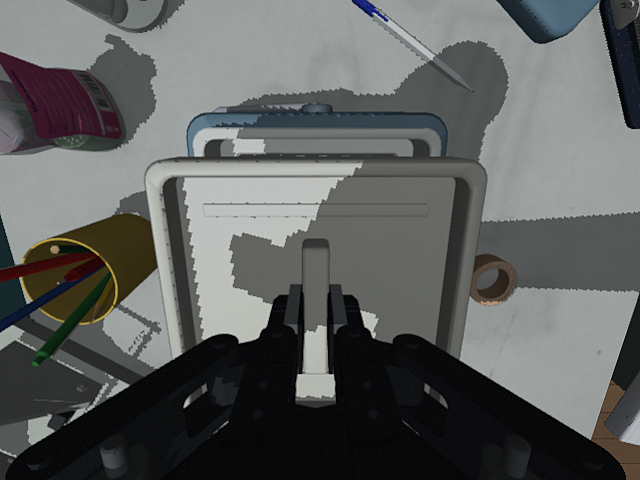

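The cover hangs level in the fingers above the carrier (far edge at px row 160), square to the rim behind it.

send_rows(series="0.003 0.002 0.04 0 0 0;0 0 0.06 0 0 0;0 0 0.06 0 0 0;0 0 0.05 0 0 0;0 0 0.03 0 0 0;0 0 0.025 0 0 0;0 0 0 0 0 0;0 0 0 0 0 0")

```text
time_s: 27.2
ee_pos: [0.6321, -0.0443, 0.1357]
tcp_rot: [-180.0, -0.0, -74.8]
wrist_force: [-0.2, 0.3, -0.5]
width: 0.115
finger_force: 61.9
```

```bash
python3 - <<'E'
from h import *
s=manip.observe(); print(s['ee_pos'],s['tcp_rot'],s['wrist_force'])
plan(.6313,-.0438,.1115,-74.8)
E
```

```text
[ 0.6321232  -0.04431345  0.13569755] [-1.79957669e+02 -1.93710050e-02 -7.48305113e+01] [-0.23625327  0.30181736 -0.51848464]
shift [-0.003  0.003  0.097] rows>= 1.0 turn [-0.0001 -0.0001 -0.0001] rows>= 1.0
```

send_rows(series="-0.001 0.001 0.02 0 0 0;0 0 0.02 0 0 0;0 0 0.02 0 0 0;0 0 0.015 0 0 0;0 0 0.01 0 0 0;0 0 0.008 0 0 0;0 0 0.004 0 0 0;0 0 0 0 0 0;0 0 0 0 0 0")

```text
time_s: 28.1
ee_pos: [0.6316, -0.0442, 0.1112]
tcp_rot: [-180.0, -0.0, -74.8]
wrist_force: [0.2, 0.4, -1.6]
width: 0.119
finger_force: 61.9
```

Still about 1 mm to go; ease down, release, rise.

send_rows(series="0 0 0.003 0 0 0;0 0 0.002 0 0 0;0 0 0 0 0 0;0 0 0 0 0 0")

```text
time_s: 28.5
ee_pos: [0.6316, -0.0441, 0.1102]
tcp_rot: [-180.0, -0.0, -74.8]
wrist_force: [-2.1, -0.1, -0.4]
width: 0.12
finger_force: 62.1
```

send_rows(series="0 0 0 0 0 0;0 0 0 0 0 0;0 0 0 0 0 0;0 0 -0.02 0 0 0;0 0 -0.06 0 0 0;0 0 -0.12 0 0 0;0 0 -0.15 0 0 0;0 0 -0.15 0 0 0;0 0 -0.1 0 0 0;0 0 0 0 0 0;0 0 0 0 0 0", gripper=0.3)

```text
time_s: 29.6
ee_pos: [0.6313, -0.0441, 0.2605]
tcp_rot: [-179.9, 0.0, -74.9]
wrist_force: [-0.3, 0.3, -1.1]
width: 0.347
finger_force: 0.0
```

```bash
python3 - <<'E'
from h import *
s=manip.observe(); print(s['ee_pos'],s['tcp_rot'],s['width'])
p,W=cloud('wrist'); Q=carr(W)
parts(Q,.117,.13,.0705,'cover'); parts(Q,.105,.112,.06,'floor')
plan(.5144,-.3591,.2,-114.6)
E
```

```text
[ 0.63133743 -0.04405227  0.2604632 ] [-1.79919715e+02  2.35254359e-02 -7.48531799e+01] 0.3465387160567072
cover 4221 [[-67.6, -67.1, 117.5], [-31.5, 0.8, 123.4], [65.3, 67.9, 125.3]]
cover 978 [[-31.8, -5.5, 120.9], [-1.9, 0.8, 123.8], [30.6, 6.2, 125.3]]
cover 552 [[60.5, -28.5, 117.2], [62.2, -0.1, 123.2], [66.5, 29.1, 125.3]]
floor 15534 [[-58.8, -58.8, 107.3], [-6.2, -0.1, 108.9], [58.7, 58.9, 111.1]]
shift [1.095 0.779 0.237] rows>= 7.0 turn [0.0002 0.     0.1104] rows>= 5.0
```

send_rows(series="0.07 0.05 0 0 0 0;0.14 0.1 0 0 0 0;0.15 0.11 0 0 0 0;0.15 0.11 0 0 0 0;0.15 0.11 0 0 0 0;0.15 0.11 0 0 0 0;0.14 0.1 0.04 0 0 0;0.1 0.06 0.1 0 0 0;0.045 0.029 0.1 0 0 0")

```text
time_s: 30.55
ee_pos: [0.5132, -0.3616, 0.1977]
tcp_rot: [179.9, 0.1, -75.0]
wrist_force: [0.5, 1.1, -0.3]
width: 0.352
finger_force: 0.0
```

send_rows(series="0 0 0 0 0 0.0221;0 0 0 0 0 0.0221;0 0 0 0 0 0.0221;0 0 0 0 0 0.0221;0 0 0 0 0 0.0221;0 0 0 0 0 0;0 0 0 0 0 0")

```text
time_s: 31.25
ee_pos: [0.5145, -0.3591, 0.1986]
tcp_rot: [179.9, -0.0, -114.5]
wrist_force: [1.2, -0.7, 0.4]
width: 0.35
finger_force: 0.0
```

```bash
python3 - <<'E'
from h import *
s=manip.observe(); print(s['ee_pos'],s['tcp_rot'],s['joints'].round(1))
p,W=cloud('wrist'); np.savez('w9.npz',p=p,W=W)
cv2.imwrite('pics/w9.png',p[:,:,::-1])
print(rect(W,.5144,-.3591,.13,.02,.032)); b=rect(W,.5144,-.3591,.055,.05,.067); print(b)
plan(b[0]/1000,b[1]/1000,.06,b[4]-180)
E
```

```text
[ 0.51450596 -0.35907803  0.19856971] [ 1.79861078e+02 -1.28678136e-03 -1.14462880e+02] [-20.2  23.7  -1.8  -0.  -64.6  -4.3]
[ 4.9510e+02 -3.5230e+02  1.7890e+02  2.1760e+02  6.5200e+01  3.0275e+04
  2.5500e+01]
[ 511.7 -360.2   92.7   13.4   65.3 1575.    60.3]
shift [0.009 0.008 0.556] rows>= 3.0 turn [ 0.0003 -0.      0.0006] rows>= 1.0
```

View pics/w9.png

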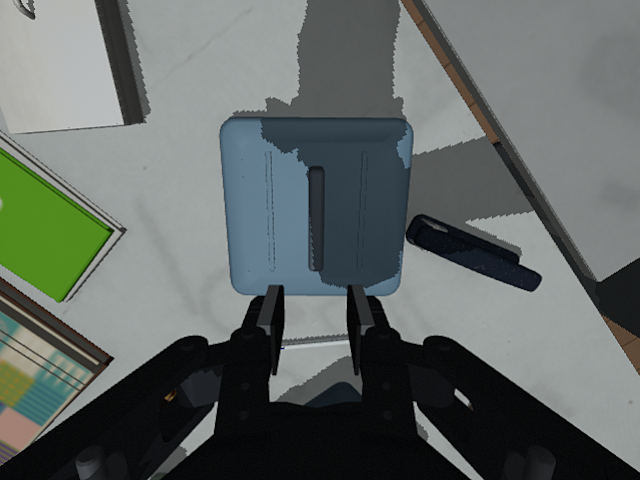

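The lid lies at px (315,205), handle bar from (317,168) to (316,270), and the stapler is clear at the right.

send_rows(series="0.009 0.008 0.05 0 0 0.0006;0 0 0.12 0 0 0;0 0 0.13 0 0 0;0 0 0.13 0 0 0;0 0 0.1 0 0 0;0 0 0.06 0 0 0;0 0 0.04 0 0 0;0 0 0.02 0 0 0;0 0 0 0 0 0;0 0 0 0 0 0")

```text
time_s: 32.3
ee_pos: [0.5128, -0.3608, 0.0381]
tcp_rot: [-179.9, -0.0, -114.8]
wrist_force: [-0.5, 0.3, 0.7]
width: 0.353
finger_force: 0.0
```

send_rows(series="0 0 0 0 0 0;0 0 0 0 0 0;0 0 0 0 0 0;0 0 0 0 0 0;0 0 0 0 0 0;0 0 0 0 0 0;0 0 0 0 0 0", gripper=1, squeeze=70)

```text
time_s: 33.0
ee_pos: [0.513, -0.3608, 0.0386]
tcp_rot: [-179.9, -0.0, -114.8]
wrist_force: [-1.1, 2.0, 6.2]
width: 0.144
finger_force: 70.8
```

send_rows(series="0 0 -0.03 0 0 0;0 0 -0.08 0 0 0;0 0 -0.14 0 0 0;0 0 -0.17 0 0 0;0 0 -0.17 0 0 0;0 0 -0.11 0 0 0;0 0 -0.05 0 0 -0.0221;0 0 0 0 0 -0.0221;0 0 0 0 0 -0.0221;0 0 0 0 0 -0.0221;0 0 0 0 0 -0.0221;0 0 0 0 0 0")

```text
time_s: 34.2
ee_pos: [0.5116, -0.3601, 0.2239]
tcp_rot: [179.9, 0.1, -75.1]
wrist_force: [0.2, -0.2, -3.0]
width: 0.148
finger_force: 69.6
```

```bash
python3 - <<'E'
from h import *
s=manip.observe(); print(s['ee_pos'],s['tcp_rot'],s['width'],s['wrist_force'])
plan(.6313,-.0438,.22,-74.8)
E
```

```text
[ 0.51163627 -0.36009798  0.22388882] [ 1.79924518e+02  1.03864660e-01 -7.50931768e+01] 0.14784927162655354 [ 0.16452407 -0.24300741 -2.97919304]
shift [-1.099 -0.788  0.017] rows>= 7.0 turn [ 0.0002  0.0003 -0.0008] rows>= 1.0
```

send_rows(series="-0.05 -0.035 0 0 0 0;-0.1 -0.07 0 0 0 0;-0.14 -0.1 0 0 0 0;-0.15 -0.11 0 0 0 0;-0.15 -0.11 0 0 0 0;-0.15 -0.11 0 0 0 0;-0.14 -0.1 0 0 0 0;-0.11 -0.075 0 0 0 0;-0.07 -0.05 0 0 0 0;-0.038 -0.027 0 0 0 0;0 0 0 0 0 0;0 0 0 0 0 0")

```text
time_s: 35.4
ee_pos: [0.6311, -0.0449, 0.2246]
tcp_rot: [179.9, 0.0, -75.1]
wrist_force: [-0.2, 1.0, -1.8]
width: 0.149
finger_force: 69.6
```

send_rows(series="0 0 0 0 0 0;0 0 0 0 0 0")

```text
time_s: 35.6
ee_pos: [0.6312, -0.0458, 0.2249]
tcp_rot: [180.0, -0.0, -75.2]
wrist_force: [-1.1, 0.1, -2.9]
width: 0.143
finger_force: 69.6
```

```bash
python3 - <<'E'
from h import *
s=manip.observe(); print(s['ee_pos'],s['tcp_rot'],s['width'],s['wrist_force'])
p,W=cloud('wrist'); np.savez('w10.npz',p=p,W=W)
cv2.imwrite('pics/w10.png',p[:,:,::-1])
z=s['ee_pos'][2]-.0386
Q=carr(W)
m=(Q[...,2]>z+.015)&(Q[...,2]<z+.032)&(abs(Q[...,:2]).max(-1)<.12); q=Q[m]*1000
print(np.percentile(q,[.1,50,99.9],0).round(1))
k=q[(abs(q[:,2]-1000*z-26.5)<4)]; A=np.c_[k[:,:2],np.ones(len(k))]; print('tilt', np.linalg.lstsq(A,k[:,2],rcond=None)[0],z)
d=s['ee_pos'][:2]-np.array([.6313,-.0438]); a=np.deg2rad(105.2); print('tool in carrier',d@[np.cos(a),np.sin(a)]*1000,d@[-np.sin(a),np.cos(a)]*1000)
for x0 in (-70,-40,-10,20): 
    e=q[abs(q[:,0]-x0)<4]; print(x0,len(e),e[:,1].min(),e[:,1].max())
plan(.6313,-.0438,.22,-74.8)
E
```

```text
[ 0.63123141 -0.04576621  0.22492394] [ 1.79992499e+02 -2.88186915e-03 -7.51692403e+01] 0.14331803737173693 [-1.07315138  0.09082402 -2.88364598]
[[-90.9 -87.3 207.6]
 [-44.    1.4 212. ]
 [ 71.5  89.3 215.1]]
tilt [-5.73862848e-03  2.44668392e-03  2.11830982e+02] 0.18632394415490727
tool in carrier -1.8794362168563474 0.5817105566181284
-70 6831 -87.52045003247615 90.58400707427988
-40 5250 -87.72472882125997 89.74512237437803
-10 4403 -88.16368658793667 89.57687682470674
20 2857 -87.75213701028326 89.27214513112472
shift [-0.007 -0.002  0.02 ] rows>= 1.0 turn [-0.     0.    -0.001] rows>= 1.0
```

View pics/w10.png

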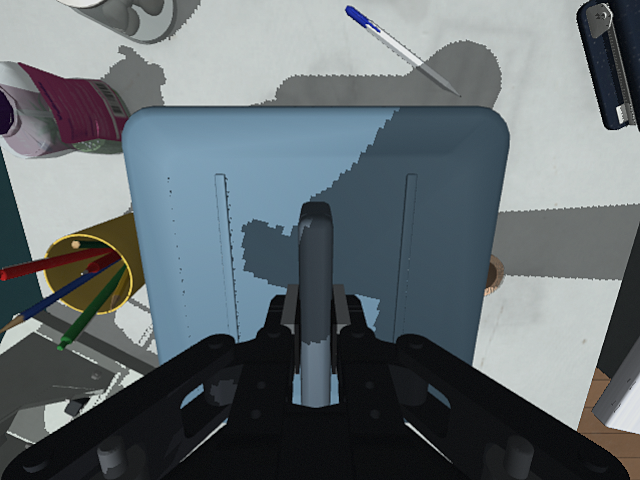

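The lid is level and square in the grip (px 317,230), about 1 mm off the carrier axis; I correct that while lowering.

send_rows(series="-0.0036 -0.004 0.03 0 0 -0.001;0 0 0.05 0 0 0;0 0 0.05 0 0 0;0 0 0.04 0 0 0;0 0 0.03 0 0 0;0 0 0.01 0 0 0;0 0 0 0 0 0;0 0 0 0 0 0;0 0 0 0 0 0")

```text
time_s: 36.55
ee_pos: [0.6328, -0.0434, 0.173]
tcp_rot: [-179.9, -0.0, -74.7]
wrist_force: [-0.3, -0.2, -2.6]
width: 0.145
finger_force: 69.6
```

```bash
python3 - <<'E'
from h import *
p,W=cloud('wrist'); s=manip.observe(); print(s['ee_pos'],s['tcp_rot'],s['wrist_force'])
z=s['ee_pos'][2]-.0386; Q=carr(W)
m=(Q[...,2]>z+.015)&(Q[...,2]<z+.032)&(abs(Q[...,:2]).max(-1)<.12); q=Q[m]*1000
print(np.percentile(q,[.1,50,99.9],0).round(1))
for x0 in (-70,-40,-10,20): 
    e=q[abs(q[:,0]-x0)<4]; print(x0,len(e),np.percentile(e[:,1],[.5,99.5]))
plan(.6313,-.0438,.15,-74.8)
E
```

```text
[ 0.63268324 -0.04339364  0.17297457] [-1.79927127e+02 -1.05091422e-02 -7.46952707e+01] [ 0.58294633 -0.48975651 -1.08084672]
[[-88.9 -89.6 155.9]
 [-42.1  -1.2 160.1]
 [ 73.3  87.1 163.2]]
-70 6965 [-88.69084632  85.76028475]
-40 5336 [-88.60940694  86.01664321]
-10 4462 [-88.66456397  86.18686526]
20 2929 [-88.85529446  86.43608366]
shift [0.    0.006 0.092] rows>= 1.0 turn [-0.0002 -0.      0.0003] rows>= 1.0
```

send_rows(series="0.002 0.005 0 0 0 0;0 0 0.02 0 0 0;0 0 0.02 0 0 0;0 0 0.015 0 0 0;0 0 0.01 0 0 0;0 0 0 0 0 0;0 0 0 0 0 0")

```text
time_s: 37.3
ee_pos: [0.6313, -0.0443, 0.156]
tcp_rot: [180.0, -0.0, -74.7]
wrist_force: [0.1, 0.1, -2.1]
width: 0.151
finger_force: 69.7
```

send_rows(series="0 0 0.01 0 0 0;0 0 0.008 0 0 0;0 0 0.004 0 0 0;0 0 0.002 0 0 0;0 0 0 0 0 0;0 0 0 0 0 0")

```text
time_s: 37.9
ee_pos: [0.6313, -0.0443, 0.1501]
tcp_rot: [-180.0, -0.0, -74.7]
wrist_force: [0.5, -0.0, -2.5]
width: 0.149
finger_force: 69.7
```

send_rows(series="0 0 0.003 0 0 0;0 0 0.002 0 0 0;0 0 0 0 0 0;0 0 0 0 0 0")

```text
time_s: 38.3
ee_pos: [0.6314, -0.0443, 0.1496]
tcp_rot: [-180.0, -0.0, -74.7]
wrist_force: [-0.6, 0.1, 3.0]
width: 0.148
finger_force: 70.3
```

Contact with the rim: seated. Release and rise.

send_rows(series="0 0 0 0 0 0;0 0 0 0 0 0;0 0 0 0 0 0;0 0 -0.02 0 0 0;0 0 -0.08 0 0 0;0 0 -0.13 0 0 0;0 0 -0.15 0 0 0;0 0 -0.15 0 0 0;0 0 -0.05 0 0 0;0 0 0 0 0 0;0 0 0 0 0 0", gripper=0.3)

```text
time_s: 39.4
ee_pos: [0.6306, -0.0441, 0.2924]
tcp_rot: [179.9, 0.1, -74.7]
wrist_force: [-0.1, 0.8, -1.0]
width: 0.35
finger_force: 0.0
```

```bash
python3 - <<'E'
from h import *
p,W=cloud('wrist'); t,_=cloud('scene'); s=manip.observe(); print(s['ee_pos'],s['width'],s['wrist_force'])
Q=carr(W); m=(Q[...,2]>.13)&(Q[...,2]<.142)&(abs(Q[...,:2]).max(-1)<.085); q=Q[m]*1000
A=np.c_[q[:,:2],np.ones(len(q))]; print(np.percentile(q,[.5,50,99.5],0).round(1),np.linalg.lstsq(A,q[:,2],rcond=None)[0])
cv2.imwrite('pics/end.png',np.hstack([cv2.resize(p,(400,300)),cv2.resize(t[150:330,210:450],(400,300))])[:,:,::-1])
E
```

```text
[ 0.63036229 -0.04424394  0.29139575] 0.3542566535516066 [-0.96427293  0.44270456 -0.61266876]
[[-84.7 -84.1 134.2]
 [-14.2  -0.7 136.5]
 [ 83.2  84.3 139.4]] [-1.88385004e-03  1.16244901e-03  1.36629882e+02]
```

View pics/end.png

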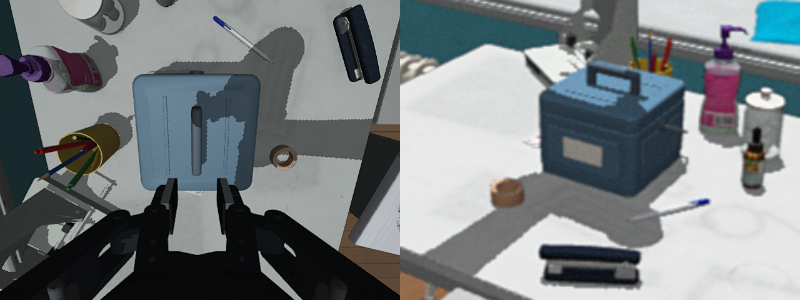

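The lid sits level and fully down (plate top at about 137 mm, left half px 195,130), with the gripper clear above it.

```bash
python3 -c "
from plant import manip
print(manip.sign_off())"
```

```text
the job is handed in; nothing more can be done
None
```

The carrier is packed in the order asked (ice pack, rack, inner cover, lid) in about 40 s of the 128 s allowed. The last check showed the lid level and fully down, with the gripper empty and clear, and the job is handed in.

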